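# Tuck in the stock box flap

### The arm

A 7-joint arm with a two-finger parallel gripper is mounted at the origin on the work surface. World frame = base frame: x ahead of the robot, y to its left, z up, the work surface at z = 0. Lengths are in m, angles in degrees, forces in N, time in s.
With the tool pointing down it reaches from about 0.35 to 0.9 m from the base axis. Payload 19.9 kg.
Tool frame: the origin (TCP) lies between the finger pads; the fingertips stand 22 mm ahead of it and the grasp point (between the pads) lies 3 mm ahead of it; z points along the fingers, y is the direction in which the jaws open and shut (so a half turn about z gives the same grasp; the last joint's range is limited). The gripper opens to 85 mm and grips with 20 to 120 N. Pads are 22 mm wide; open, the fingers measure 114 mm over their backs; the gripper's body (76 mm by 85 mm) begins 54 mm behind the grasp point. The pads swing forward as they close: fully open they stand 13 mm farther back than shut.
Start: joints at [-71.82, 23.915, -0.59, 92.452, 0.269, 63.638, -3.037], TCP at [0.219, 0.585, 0.253] pointing down, gripper open.
Joint ranges: [-161.28, 161.28], [-22.2, 115.67], [-73.04, 71.86], [3.21, 147.25], [-68.34, 248.33], [10.77, 114.83], [-161.83, 161.83]. Speed limits (degrees/s): [108.29, 108.29, 136.94, 136.94, 172.46, 172.46, 172.46].

### API

Orientations are given as [roll, pitch, yaw] about the fixed x, y, z axes, in that order (R = Rz(yaw) Ry(pitch) Rx(roll)).
In Python, from plant import telemetry, eyes, order gives the robot as it stands. The module is installed in compiled form; this text tells all that it offers.
- The arm moves only by the shell command python3 -m inch 'ROWS'. ROWS is JSON, a list of rows, each an object with "jaw": the finger opening in m, from 0 to 0.0854; "translation": the shift along the tool's x, y, z in m, a list of three; "spin": the turn about the tool's z in rad. In form: [{"jaw": jaw, "translation": [dx, dy, dz], "spin": spin}, ...]. A call has 1 to 10 rows; each row shifts and turns the commanded pose from where the row before left it, along the tool's axes as they then stand; what a row does not reach is not made up. A row lasts 1/12 s, in which the tool goes at most 41.7 mm and 7.16 degrees, less where a joint would pass 70% of its speed; a pose out of reach is approached as far as the arm can. A call is refused whole if a number of a shift passes 0.0417 or a number of a turn 0.125, either way. A call with a gripper value outside its range is refused whole. The fingers move at their own pace and stop on an object; the grip force is fixed at half the most. Time passes only in rows, so rows that do not move let the fingers close. It gives the time, the measured TCP pose, the force and the opening at its end, in the units of the state.
- telemetry.get_obs(): the state, without advancing time (a new reading comes with each control period).
- eyes.capture(name): name is "scene" or "top" or "wrist"; returns (picture, depth): 384x512x3 uint8, red, green, blue; 384x512 float32, m along the optical axis (not along the pixel's ray), 0 where there is no reading.
- eyes.camera_info(name): a dict with "fx", "fy", "cx", "cy" (pixels), "cam_to_world" (4x4, takes a point from camera to world coordinates). Camera axes: x right, y up, looking along -z (the intrinsics and any distortion apply to the point x, -y, -z); pixel columns grow to the right and rows downward; lengths in m; the calibration is good to about 2 mm. A picture is of the moment at which its call begins: read the wrist's pose just before it. camera_info takes no time and is no camera call; for the wrist camera it gives the pose at the moment of the call.
- order.job_done(): hands the job in, once; it reports no verdict.
The state is a dict: "time": time; "q": joint angles; "qd": joint speeds; "effort": joint torques, N m; "ee_pos": TCP position; "orientation": TCP orientation; "wrist_force": force on the tool from outside, world axes, zero at the start; "torque": the same for the moment, N m; "opening": finger opening in m.
Only numpy, scipy, OpenCV 4.12 (cv2) and the standard library are available. Lean on these libraries where they do the work, as an engineer would, in place of code of your own. Each camera call takes 0.05 s, during which the arm holds its last target. There are 200 camera calls.

### The job

Close the white medicine stock box: with your fingertips push its blue flap over from the outside until it lies flat, then, keeping it pressed down, push it forward so that its free edge slides well beneath the orange retaining lip, and let go so that the lip holds it shut. Only push on the outside of the flap: do not pinch it or push on its lined inner face. Leave the packs, bottles and jar in and around the box where they are.

Things in the scene. Friction and masses are not known exactly. Their poses are not given: they have to be found in the camera images.
- stockbox: White plastic stock box, 158 (x) by 160 (y) mm and 94 mm high with its lip; side walls 80 mm high. It stands fast on the table. Origin: centre of its underside. Its x axis points from the hinge side (towards the robot) to the wall with the retaining lip, z up.
- hinge_rest (a point): Middle of the hinge axis when the hinge pin is fully back (pin = 0): box frame (-66, 0, 83.5) mm. The axis runs along the box's y. Grey ears 5 mm thick stand at both ends of it (y = +-78.5 mm), up to z = 98 mm.
- lip_edge (a point): Middle of the lower inner edge of the retaining lip: box frame (60, 0, 89) mm. The lip is a fixed orange strip, 150 mm long along y, 5 mm thick, its underside at z = 89 and its top at z = 94 mm, reaching inward over the box from the far wall, whose inner face is at x = 74 mm.
- flap_edge (a point): Middle of the free edge of the blue flap, at mid-thickness, 122 mm from the hinge axis. The flap is 148 mm wide and 5 mm thick: 3 mm blue plastic outside, and a paper-white lining 2 mm thick on its inner face, set back 3 mm from the flap's free edge and sides. Lying closed its outer face is at z = 86 mm, so that it passes under the lip with 3 mm to spare. Site axes turn with the flap: x from hinge to free edge, z out of the outer face.
- flap_rib (a point): Middle of the top of the white thumb rib on the flap's outer face, 100 mm from the hinge axis, 8.5 mm from the hinge plane. The rib is 110 mm long across the flap (along y), 8 mm thick, 6 mm high above the outer face.
- lining: The lining on the flap's inner face (114 by 142 mm); its origin lies on the hinge axis.
- flap (a joint): Angle of the flap in rad: 0 lying closed, pi/2 upright, up to 2.25 leaning back out over the hinge side. A weak spring (about 0.07 N m per rad about a rest angle of 1.95) opens it again when let go, unless the lip holds it; the stop at 0 is firm. Tucked, it rests up against the lip at about 0.02 to 0.03; lying on top of the lip it reads about 0.1.
- pin (a joint): How far the hinge pin has slid in its slots towards the lip, in m: 0 fully back to 0.016 fully forward; it drags with about 3 N and stays where it is left. Starts nearly back. With the flap closed, at 0 the free edge is 4 mm short of the lip, at 0.016 it is 12 mm beneath it. If the pin is far forward while the flap is folded, the flap lands on top of the lip. Pushing on the rib towards or away from the lip slides the flap forward or back.
- pack_in_red_c (a point): Bystander: white medicine pack with a red band, 85 x 40 x 30 mm, lying inside the stock box. Point at its centre, half-way up.
- pack_in_green_c (a point): Bystander: white medicine pack with a green band, 85 x 40 x 30 mm, lying inside the stock box. Point at its centre, half-way up.
- pack_tall_c (a point): Bystander: white medicine pack with a blue band, 40 x 55 x 110 mm high, standing beside the stock box. Point at its centre, half-way up.
- pack_flat_c (a point): Bystander: white medicine pack with an orange band, 60 x 50 x 35 mm high, beside the stock box. Point at its centre, half-way up.
- amber_c (a point): Bystander: amber bottle, 46 mm across, 95 mm high, standing beside the stock box. Point at its centre, half-way up.
- spray_c (a point): Bystander: slim white bottle with a blue cap, 38 mm across, 120 mm high, standing beside the stock box. Point at its centre, half-way up.
- jar_c (a point): Bystander: low white jar, 56 mm across, 60 mm high, standing on the table in front of the stock box's hinge side. Point at its centre, half-way up.
Not all that is in view belongs to the job. There is more than one size of the stockbox; the job needs the largest.

How it is judged:
By the outcome, as a careful person would: the job done as asked, in the order asked, and still so for the second after the job is handed in, with the robot touching nothing.
It also fails if it takes over 38 s, if anything falls off the work surface, if the arm or the gripper's body presses on something with over 40 N, if the wrist force passes 120 N, or if a joint passes its speed limit or range.

## Working session

There is one attempt and no reset: what is moved stays moved. The work goes in short steps, Python scripts to look and compute and a shell command to move; the robot and the scene stay as the last step left them, time stands still between calls to the robot, and variables do not carry over. Pictures are saved under pics/ and viewed, about 8 in all and at most 12, crops included, and the job is handed in when it is done.

```bash
mkdir -p pics
cat > h.py <<'E'
import numpy as np,cv2
from plant import telemetry,eyes,order
def cap(n,f):
    p,d=eyes.capture(n);i=eyes.camera_info(n);np.savez('pics/'+f+'.npz',p=p,d=d,K=[i['fx'],i['fy'],i['cx'],i['cy']],T=i['cam_to_world'])
    cv2.imwrite('pics/'+f+'.png',p[:,:,::-1]);return p,d
def pts(f):
    z=np.load('pics/'+f+'.npz');d=z['d'];fx,fy,cx,cy=z['K'];v,u=np.mgrid[:384,:512]
    P=np.stack([(u-cx)/fx*d,-(v-cy)/fy*d,-d],-1);T=z['T'];return z['p'],d,P@T[:3,:3].T+T[:3,3]
E
python3 - <<'E'
from h import *
cap('scene','s0');cap('top','t0')
a=cv2.imread('pics/s0.png');b=cv2.imread('pics/t0.png')
cv2.imwrite('pics/v0.png',cv2.resize(np.vstack([a,b]),(512,768))[:, :][:768]);print(eyes.camera_info('top'),telemetry.get_obs())
E
```

```text
{'fx': 370.8553588462495, 'fy': 370.8553588462495, 'cx': 263.27756025885975, 'cy': 192.72478660727464, 'cam_to_world': array([[-7.88695903e-02,  9.73479925e-01, -2.14747347e-01,
         4.13490519e-01],
       [-9.96883221e-01, -7.66174932e-02,  1.88043285e-02,
        -7.95682702e-04],
       [ 1.85223285e-03,  2.15561117e-01,  9.76488594e-01,
         9.63609063e-01],
       [ 0.00000000e+00,  0.00000000e+00,  0.00000000e+00,
         1.00000000e+00]])} {'time': 0.1, 'q': array([-71.81912677,  23.94443019,  -0.58963405,  92.48158544,
         0.27032531,  63.63801055,  -3.03733608]), 'qd': array([-0.12289368, -0.06489421,  0.07829381, -0.05919204, -0.02453637,
        0.03410534,  0.0079119 ]), 'effort': array([ 1.75089543e-03, -8.65822864e+01,  6.79540336e-01, -4.35640132e+01,
        1.91291934e-02,  4.83759097e-03, -1.34150328e-04]), 'ee_pos': array([0.21939633, 0.58492312, 0.25272852]), 'orientation': array([-1.79937583e+02,  6.09781305e-03,  1.59440986e+02]), 'wrist_force': array([ 0.07262991, -0.40805483, -0.35566238]), 'torque': array([ 0.03134574, -0.00267278,  0.03255859]), 'opening': 0.08530324078949286}
```

View pics/s0.png

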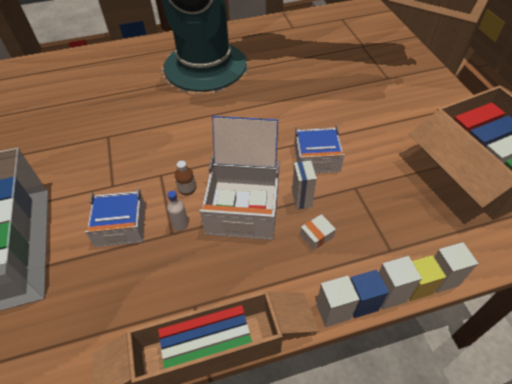

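View pics/t0.png

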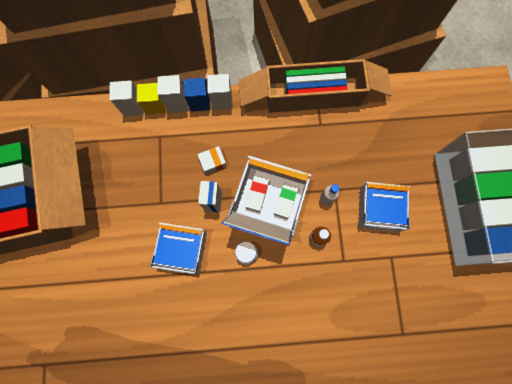

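The open box, top (268,200) and scene (243,178), is the candidate. The closed ones at top (387,206) and (178,249) look smaller. I'll measure all three and enlarge the crop.

Run:
```python
from h import *
p,d,P=pts('t0')
h=cv2.cvtColor(p,cv2.COLOR_RGB2HSV)
for n,(a,b,c,e) in dict(A=(215,150,320,250),B=(355,175,415,235),C=(145,220,210,275)).items():
    m=np.zeros(d.shape,bool);m[b:e,a:c]=1
    z=P[...,2]; o=m&(h[...,0]>8)&(h[...,0]<22)&(h[...,1]>200)&(h[...,2]>150)&(z>.04)
    q=P[o]; r=cv2.minAreaRect((q[:,:2]*1000).astype(np.float32));print(n,o.sum(),r,np.median(q[:,2]),cv2.boxPoints(r).round().tolist())
# flap points: z above .1 in box A
m=np.zeros(d.shape,bool);m[195:250,215:320]=1
o=m&(P[...,2]>.1)&(P[...,1]<.12)
q=P[o];v,u=np.where(o);
ax=q.mean(0);U,S,V=np.linalg.svd(q-ax);print('flap',o.sum(),ax,V,S,q[:,2].max(),u.min(),u.max(),v.min(),v.max())
# bystanders
for n,(a,b,c,e) in dict(jar=(234,240,260,266),tall=(197,178,220,212),flat=(197,145,227,173),spray=(322,180,342,208),amber=(310,225,332,246)).items():
    q=P[b:e,a:c].reshape(-1,3);q=q[q[:,2]>.025];t=q[q[:,2]>np.percentile(q[:,2],95)-.006];print(n,q.min(0).round(3),q.max(0).round(3),t.mean(0).round(3))
c=np.hstack([cv2.resize(cv2.imread('pics/t0.png')[140:280,190:350],None,fx=2.5,fy=2.5),cv2.resize(cv2.imread('pics/s0.png')[105:245,160:320],None,fx=2.5,fy=2.5)]);cv2.imwrite('pics/c0.png',c)
```

```text
A 280 ((546.0062866210938, -13.547317504882812), (145.7928924560547, 256.3157958984375), 68.79845428466797) 0.09514328083168766 [[400.0, -35.0], [639.0, -128.0], [692.0, 8.0], [453.0, 101.0]]
B 123 ((600.8718872070312, -329.52362060546875), (100.250244140625, 9.1093111038208), 80.79341125488281) 0.06518628414999628 [[588.0, -378.0], [597.0, -380.0], [613.0, -281.0], [604.0, -279.0]]
C 103 ((493.40167236328125, 111.04932403564453), (273.18402099609375, 30.836698532104492), 60.895118713378906) 0.06509730280125214 [[413.0, -1.0], [440.0, -16.0], [573.0, 223.0], [546.0, 238.0]]
flap 1028 [0.51237671 0.00236457 0.18519217] [[-0.14260957 -0.00576907  0.98976221]
 [ 0.3918654   0.91794376  0.06181226]
 [-0.90890265  0.39666858 -0.12864687]] [4.77439906 1.41139978 0.32477126] 0.9636090631540393 215 317 195 248
jar [ 0.413 -0.001  0.025] [0.499 0.064 0.964] [0.47  0.035 0.078]
tall [ 0.413 -0.001  0.026] [0.641 0.137 0.964] [0.612 0.113 0.113]
flat [ 0.413 -0.001  0.026] [0.753 0.144 0.964] [0.719 0.109 0.043]
spray [ 0.413 -0.204  0.025] [ 0.616 -0.001  0.964] [ 0.591 -0.178  0.152]
amber [ 0.413 -0.173  0.026] [ 0.518 -0.001  0.964] [ 0.495 -0.149  0.108]
```

View pics/c0.png

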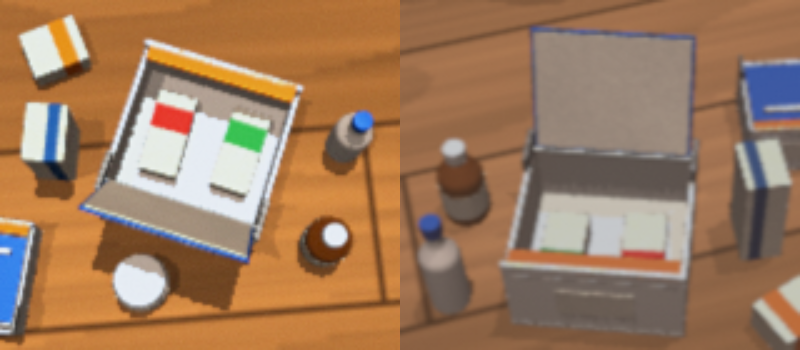

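The crop confirms it: the centre box is open, has an orange lip and two packs inside, and is clearly the largest (145 mm lip against about 100). The lip runs from about top px (248,160) to (309,178). Next is a cleaner fit.

Run:
```python
from h import *
p,d,P=pts('t0')
h=cv2.cvtColor(p,cv2.COLOR_RGB2HSV);z=P[...,2];ok=d>.3
o=ok&(h[...,0]>8)&(h[...,0]<24)&(h[...,1]>150)&(abs(z-.094)<.008);o[:,:225]=0;o[:150]=0;o[200:]=0;o[:,320:]=0
q=P[o];r=cv2.minAreaRect((q[:,:2]*1000).astype(np.float32));print(o.sum(),r,cv2.boxPoints(r).round().tolist())
vx=cv2.fitLine((q[:,:2]*1000).astype(np.float32),cv2.DIST_L2,0,.01,.01).ravel();print(vx)
# box frame
y=np.array([vx[0],vx[1]]);y*=np.sign(y[1]);X=np.array([y[1],-y[0]])
c=np.array(r[0])/1000
cx=c-X*0.0685   # lip centre between 60 and ~77
yaw=np.degrees(np.arctan2(X[1],X[0]));print('yaw',yaw,'box',cx)
B=np.stack([(P[...,0]-cx[0])*X[0]+(P[...,1]-cx[1])*X[1],(P[...,0]-cx[0])*y[0]+(P[...,1]-cx[1])*y[1],z],-1)
f=ok&(abs(B[...,1])<.085)&(B[...,0]<-.04)&(B[...,0]>-.18)&(z>.105)
q=B[f];print('flap',f.sum(),q.min(0).round(3),q.max(0).round(3))
g=q[abs(q[:,1])<.06];k=np.polyfit(g[:,2],g[:,0],1);print('x=',k,'angle deg',90+np.degrees(np.arctan(-k[0])))
n=q[q[:,2]>np.percentile(q[:,2],97)];print('edge',n.mean(0))
w=ok&(z>.07)&(z<.105)&(abs(B[...,0])<.1)&(abs(B[...,1])<.1);print('walls',np.percentile(B[w],[1,99],axis=0).round(4))
for nm,(a,b,cc,e) in dict(jar=(234,240,260,266),amber=(310,225,332,246),spray=(322,180,342,208),tall=(197,178,220,212)).items():
    s=np.zeros(d.shape,bool);s[b:e,a:cc]=1;s&=ok&(z>.03)&(z<.125);t=B[s];t=t[t[:,2]<.07] if nm=='jar' else t;print(nm,t.min(0).round(3),t.max(0).round(3))
```

```text
319 ((659.3370971679688, -57.34187316894531), (147.1374053955078, 16.966529846191406), 69.86804962158203) [[626.0, -123.0], [642.0, -129.0], [693.0, 9.0], [677.0, 15.0]]
[ 3.6767006e-01  9.2995632e-01  6.5861053e+02 -6.0129631e+01]
yaw -21.571993 box [ 0.5956351  -0.03215647]
flap 923 [-0.107 -0.072  0.105] [-0.066  0.074  0.201]
x= [-0.40377334 -0.02348034] angle deg 111.9875427002361
edge [-0.105251   -0.0046204   0.19974687]
walls [[-0.0712 -0.0792  0.0717]
 [ 0.0819  0.0807  0.1032]]
jar [-0.168 -0.01   0.03 ] [-0.114  0.042  0.066]
amber [-0.072 -0.169  0.031] [-0.028 -0.124  0.099]
spray [ 0.039 -0.159  0.032] [ 0.074 -0.123  0.124]
tall [-0.069  0.116  0.031] [-0.008  0.165  0.116]
```

```bash
python3 -m inch '[{"jaw":0,"translation":[-0.021,-0.0222,0],"spin":0},{"jaw":0,"translation":[-0.021,-0.0222,0],"spin":0},{"jaw":0,"translation":[-0.021,-0.0222,0],"spin":0},{"jaw":0,"translation":[-0.021,-0.0222,0],"spin":0},{"jaw":0,"translation":[-0.021,-0.0222,0],"spin":0},{"jaw":0,"translation":[-0.021,-0.0222,0],"spin":0},{"jaw":0,"translation":[-0.021,-0.0222,0],"spin":0},{"jaw":0,"translation":[-0.021,-0.0222,0],"spin":0},{"jaw":0,"translation":[-0.021,-0.0222,0],"spin":0},{"jaw":0,"translation":[-0.021,-0.0222,0],"spin":0}]'
```

```text
time: 0.93
ee_pos: [0.3384, 0.302, 0.2532]
orientation: [-180.0, -0.0, 159.4]
wrist_force: [0.1, 0.1, 0.6]
opening: -0.0001
```

```bash
python3 -m inch '[{"jaw":0,"translation":[-0.021,-0.0222,0],"spin":0},{"jaw":0,"translation":[-0.021,-0.0222,0],"spin":0},{"jaw":0,"translation":[-0.021,-0.0222,0],"spin":0},{"jaw":0,"translation":[-0.021,-0.0222,0],"spin":0},{"jaw":0,"translation":[-0.021,-0.0222,0],"spin":0},{"jaw":0,"translation":[-0.021,-0.0222,0],"spin":0},{"jaw":0,"translation":[-0.021,-0.0222,0],"spin":0},{"jaw":0,"translation":[-0.021,-0.0222,0],"spin":0},{"jaw":0,"translation":[-0.020,-0.0222,0],"spin":0},{"jaw":0,"translation":[-0.01,-0.01,0],"spin":0}]'
python3 - <<'E'
from h import *
cap('scene','s1');cap('wrist','w1');o=telemetry.get_obs();print(o['ee_pos'],o['time'])
a=cv2.imread('pics/s1.png')[60:250,130:350];b=cv2.imread('pics/w1.png')
cv2.imwrite('pics/c1.png',np.hstack([cv2.resize(a,(400,345)),cv2.resize(b,(400,345))]))
E
```

```text
time: 1.77
ee_pos: [0.4505, 0.0343, 0.2533]
orientation: [-180.0, 0.0, 159.3]
wrist_force: [0.3, -0.5, 0.2]
opening: 0.0001
[0.45033201 0.03531553 0.25319624] 1.8667
```

View pics/c1.png

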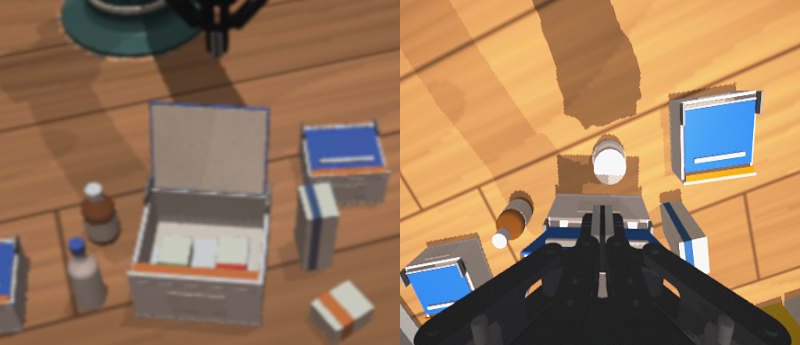

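```bash
python3 -m inch '[{"jaw":0,"translation":[0,-0.0055,0.029],"spin":0},{"jaw":0,"translation":[0,-0.0055,0.029],"spin":0},{"jaw":0,"translation":[-0.012,0,0],"spin":0},{"jaw":0,"translation":[-0.012,0,0],"spin":0},{"jaw":0,"translation":[-0.012,0,0],"spin":0},{"jaw":0,"translation":[-0.010,0,0],"spin":0},{"jaw":0,"translation":[-0.010,0,0],"spin":0},{"jaw":0,"translation":[-0.010,0,0],"spin":0},{"jaw":0,"translation":[-0.010,0,0],"spin":0},{"jaw":0,"translation":[-0.008,0,0],"spin":0}]'
python3 - <<'E'
from h import *
cap('scene','s2');o=telemetry.get_obs();d=o['ee_pos'][:2]-[.5403,-.0103];print(o['time'],o['ee_pos'],'boxrel x,y,tipz',d@[.936,-.351],d@[.351,.936],o['ee_pos'][2]-.1055)
p,dd,P=pts('s2');D=P[...,:2]-[.5403,-.0103];x=D@[.936,-.351];y=D@[.351,.936];z=P[...,2]
m=(dd>.3)&(abs(y)<.06)&(abs(y)>.035)&(x>-.05)&(x<.06)&(z>.12)&(z<.22);k=np.polyfit(z[m],x[m],1);print(m.sum(),k,'ang',90+np.degrees(np.arctan(-k[0])),z[m].max())
cv2.imwrite('pics/c2.png',cv2.resize(cv2.imread('pics/s2.png')[60:250,130:350],(500,432)))
E
```

```text
time: 2.7
ee_pos: [0.5258, -0.0026, 0.1955]
orientation: [180.0, 0.0, 159.4]
wrist_force: [-0.4, -0.7, 0.1]
opening: 0.0004
2.75 [ 0.52660283 -0.00299912  0.19548923] boxrel x,y,tipz -0.015383159810553076 0.0020259125880343733 0.08998922982495454
615 [0.03315974 0.00045566] ang 88.10078266957147 0.2081455995680438
```

View pics/c2.png

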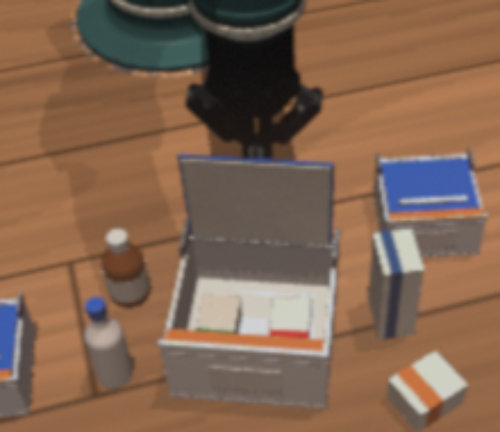

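```bash
python3 -m inch '[{"jaw":0,"translation":[-0.012,0,0.0035],"spin":0},{"jaw":0,"translation":[-0.012,0,0.0038],"spin":0},{"jaw":0,"translation":[-0.0104,0,0.0039],"spin":0},{"jaw":0,"translation":[-0.0103,0,0.0039],"spin":0},{"jaw":0,"translation":[-0.009,0,0.0065],"spin":0},{"jaw":0,"translation":[-0.009,0,0.0065],"spin":0},{"jaw":0,"translation":[-0.007,0,0.0086],"spin":0},{"jaw":0,"translation":[-0.0071,0,0.0086],"spin":0},{"jaw":0,"translation":[-0.0066,0,0.0133],"spin":0},{"jaw":0,"translation":[0,0,0],"spin":0}]'
python3 - <<'E'
from h import *
cap('scene','s3');cap('top','t3');o=telemetry.get_obs();d=o['ee_pos'][:2]-[.5403,-.0103];print(o['time'],o['ee_pos'],'boxrel x,y,tipz',d@[.936,-.351],d@[.351,.936],o['ee_pos'][2]-.1055)
for f in ('s3','t3'):
    p,dd,P=pts(f);D=P[...,:2]-[.5403,-.0103];x=D@[.936,-.351];y=D@[.351,.936];z=P[...,2]
    h=cv2.cvtColor(p,cv2.COLOR_RGB2HSV);m=(dd>.3)&(abs(y)<.07)&(abs(y)>.02)&(x>.005)&(x<.14)&(z>.085)&(z<.17)&(h[...,0]>100)&(h[...,0]<125)&(h[...,1]>120)
    if m.sum()>20:k=np.polyfit(x[m],z[m],1);print(f,m.sum(),k,'ang',np.degrees(np.arctan(k[0])),x[m].max())
a=cv2.resize(cv2.imread('pics/s3.png')[80:250,150:340],(400,358));b=cv2.resize(cv2.imread('pics/t3.png')[130:280,190:350],(382,358));cv2.imwrite('pics/c3.png',np.hstack([a,b]))
E
```

```text
time: 3.58
ee_pos: [0.6026, -0.0319, 0.134]
orientation: [-179.9, -0.1, 159.4]
wrist_force: [-0.1, 0.1, 1.1]
opening: -0.0003
3.6833 [ 0.60239034 -0.03158444  0.13612509] boxrel x,y,tipz 0.06558739806714593 0.0018714753789267277 0.030625093328092254
s3 755 [0.34889783 0.08627851] ang 19.233768581188777 0.1166636577766311
```

View pics/c3.png

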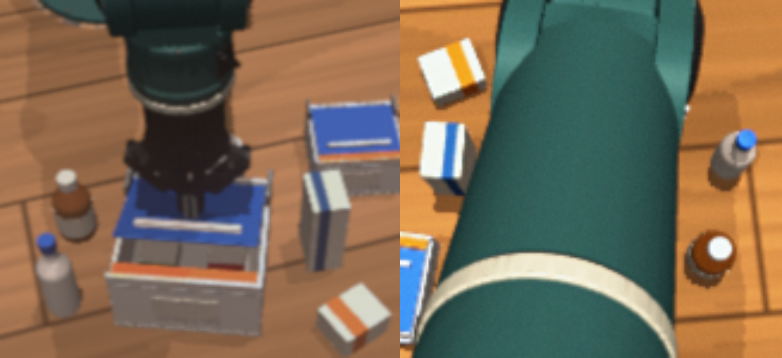

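The flap is folded to about 19°, with the tip behind the rib. Next is the gap to the lip, measured in the same camera.

Run:
```python
from h import *
p,dd,P=pts('s3');h=cv2.cvtColor(p,cv2.COLOR_RGB2HSV)
D=P[...,:2]-[.5403,-.0103];x=D@[.936,-.351];y=D@[.351,.936];z=P[...,2]
b=(h[...,0]>100)&(h[...,0]<125)&(h[...,1]>120);o=(h[...,0]<22)&(h[...,1]>130)&(x>.1)&(x<.16)&(z>.08)&(z<.105)&(dd>.3)
r=(dd>.3)&(~b)&(z>.1)&(z<.14)&(h[...,1]<60)&(h[...,2]>150)&(x>.07)&(x<.12)&(abs(y)<.06)
print('rib',r.sum(),np.percentile(x[r],[5,50,95]),np.median(z[r]))
for c in (-.05,-.03,0,.03,.05):
    s=abs(y-c)<.008
    e=s&b&(dd>.3)&(x>.05)&(z>.09)&(z<.16);l=s&o
    print(c,'flap edge',x[e].max().round(4),z[e][x[e].argmax()].round(4),'lip',np.percentile(x[l],[3,97]).round(4),np.median(z[l]).round(4),l.sum())
```

```text
rib 171 [0.08379334 0.09408179 0.09766547] 0.12446603141639578
-0.05 flap edge 0.1132 0.127 lip [0.1239 0.1356] 0.0945 34
-0.03 flap edge 0.1153 0.1273 lip [0.1252 0.1366] 0.095 34
0 flap edge 0.1146 0.1285 lip [0.1252 0.1375] 0.0946 35
0.03 flap edge 0.1164 0.1264 lip [0.1263 0.1364] 0.0948 29
0.05 flap edge 0.1164 0.1276 lip [0.1279 0.1364] 0.0942 31
```

```bash
python3 -m inch '[{"jaw":0,"translation":[-0.002,0,0.009],"spin":0},{"jaw":0,"translation":[-0.0015,0,0.008],"spin":0},{"jaw":0,"translation":[-0.0005,0,0.006],"spin":0},{"jaw":0,"translation":[0,0,0.003],"spin":0},{"jaw":0,"translation":[0,0,0.002],"spin":0},{"jaw":0,"translation":[0,0,0],"spin":0}]'
```

```text
time: 4.18
ee_pos: [0.6063, -0.0328, 0.1084]
orientation: [-180.0, -0.0, 159.4]
wrist_force: [-0.5, 0.6, 1.5]
opening: -0.0001
```

```bash
python3 -m inch '[{"jaw":0,"translation":[0,0,0.001],"spin":0},{"jaw":0,"translation":[0,0,0.001],"spin":0},{"jaw":0,"translation":[0,0,0],"spin":0}]'
```

```text
time: 4.43
ee_pos: [0.6065, -0.0328, 0.107]
orientation: [180.0, 0.0, 159.4]
wrist_force: [-3.1, 0.9, 6.8]
opening: -0.0001
```

Run:
```python
from h import *
cap('scene','s4')
p,dd,P=pts('s4');h=cv2.cvtColor(p,cv2.COLOR_RGB2HSV);D=P[...,:2]-[.5403,-.0103];x=D@[.936,-.351];y=D@[.351,.936];z=P[...,2]
b=(h[...,0]>100)&(h[...,0]<125)&(h[...,1]>120)&(dd>.3)&(x>0)&(x<.14)&(abs(y)<.07)&(z>.07)&(z<.13);k=np.polyfit(x[b],z[b],1);print(b.sum(),k,np.percentile(x[b],99.5))
cv2.imwrite('pics/c4.png',cv2.resize(cv2.imread('pics/s4.png')[110:250,170:310],(560,560)))
```

```text
1133 [-0.00477755  0.08638045] 0.11735575151801791
```

View pics/c4.png

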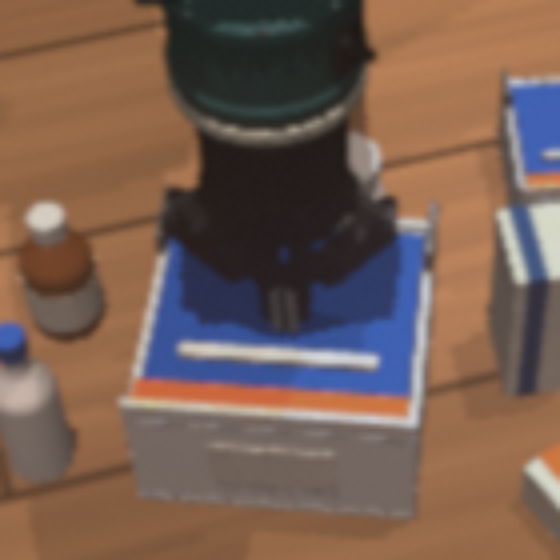

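The flap lies flat at z = 86 mm with its edge just short of the lip, and the rib is at about px (280,355) of the crop. Now I slide it forward while still pressing.

```bash
python3 -m inch '[{"jaw":0,"translation":[-0.004,0,0.0004],"spin":0},{"jaw":0,"translation":[-0.004,0,0],"spin":0},{"jaw":0,"translation":[-0.004,0,0],"spin":0},{"jaw":0,"translation":[-0.003,0,0],"spin":0},{"jaw":0,"translation":[-0.003,0,0],"spin":0}]'
```

```text
time: 4.9
ee_pos: [0.6231, -0.0391, 0.1067]
orientation: [180.0, -0.0, 159.4]
wrist_force: [-5.6, 0.9, 8.7]
opening: 0.0
```

```bash
python3 -m inch '[{"jaw":0,"translation":[-0.003,0,0],"spin":0},{"jaw":0,"translation":[-0.003,0,0],"spin":0},{"jaw":0,"translation":[0,0,0],"spin":0}]'
```

```text
time: 5.15
ee_pos: [0.6291, -0.0412, 0.1067]
orientation: [180.0, -0.0, 159.4]
wrist_force: [-1.6, 0.1, 7.9]
opening: 0.0001
```

```bash
python3 -m inch '[{"jaw":0,"translation":[-0.003,0,0],"spin":0},{"jaw":0,"translation":[-0.002,0,0],"spin":0},{"jaw":0,"translation":[0,0,0],"spin":0}]'
```

```text
time: 5.4
ee_pos: [0.6336, -0.0429, 0.1066]
orientation: [180.0, -0.0, 159.4]
wrist_force: [-2.8, 0.5, 6.7]
opening: 0.0001
```

```bash
python3 -m inch '[{"jaw":0,"translation":[-0.002,0,0],"spin":0},{"jaw":0,"translation":[-0.001,0,0],"spin":0},{"jaw":0,"translation":[0,0,0],"spin":0}]'
python3 - <<'E'
from h import *
cap('scene','s5')
p,dd,P=pts('s5');h=cv2.cvtColor(p,cv2.COLOR_RGB2HSV);D=P[...,:2]-[.5403,-.0103];x=D@[.936,-.351];y=D@[.351,.936];z=P[...,2]
for f in('s4','s5'):
    p,dd,P=pts(f);h=cv2.cvtColor(p,cv2.COLOR_RGB2HSV);D=P[...,:2]-[.5403,-.0103];x=D@[.936,-.351];y=D@[.351,.936];z=P[...,2]
    r=(dd>.3)&(z>.084)&(z<.1)&(h[...,1]<70)&(h[...,2]>150)&(x>.085)&(x<.122)&(abs(y)<.05);print(r.sum(),np.median(x[r]))
cv2.imwrite('pics/c5.png',cv2.resize(cv2.imread('pics/s5.png')[110:250,170:310],(560,560)))
E
```

```text
time: 5.65
ee_pos: [0.6342, -0.043, 0.1057]
orientation: [-180.0, -0.3, 159.5]
wrist_force: [-16.5, 6.5, 10.8]
opening: 0.0002
154 0.09993660782055061
128 0.11568926930537869
```

View pics/c5.png

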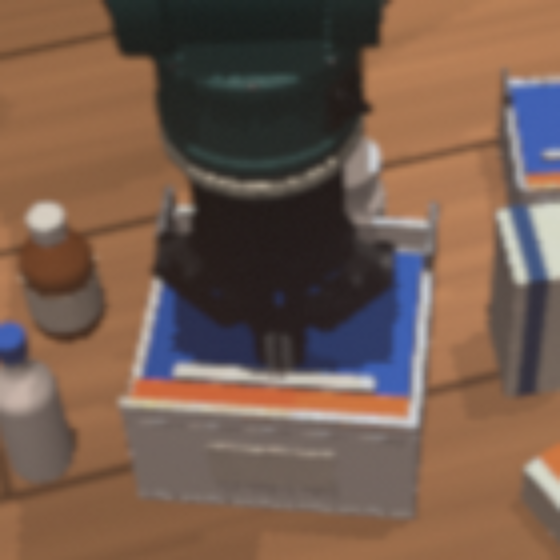

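The force rose to 17 N at the forward stop and the rib has moved 15.8 mm, so the pin is fully forward and the edge is beneath the lip. I'll back off the rib slightly, still low, then lift straight up.

```bash
python3 -m inch '[{"jaw":0,"translation":[0.003,0,-0.001],"spin":0},{"jaw":0,"translation":[0.001,0,-0.004],"spin":0},{"jaw":0,"translation":[0,0,-0.015],"spin":0},{"jaw":0,"translation":[0,0,-0.03],"spin":0},{"jaw":0,"translation":[0,0,-0.03],"spin":0},{"jaw":0,"translation":[0.02,0,-0.03],"spin":0},{"jaw":0,"translation":[0.03,0,-0.02],"spin":0},{"jaw":0,"translation":[0.03,0,0],"spin":0},{"jaw":0,"translation":[0.03,0,0],"spin":0},{"jaw":0,"translation":[0,0,0],"spin":0}]'
python3 - <<'E'
from h import *
cap('scene','s6');cap('top','t6')
p,dd,P=pts('s6');h=cv2.cvtColor(p,cv2.COLOR_RGB2HSV);D=P[...,:2]-[.5403,-.0103];x=D@[.936,-.351];y=D@[.351,.936];z=P[...,2]
r=(dd>.3)&(z>.084)&(z<.1)&(h[...,1]<70)&(h[...,2]>150)&(x>.085)&(x<.122)&(abs(y)<.05);print('rib',r.sum(),np.median(x[r]))
b=(h[...,0]>100)&(h[...,0]<125)&(h[...,1]>120)&(dd>.3)&(x>0)&(x<.14)&(abs(y)<.07)&(z>.07)&(z<.13);print(b.sum(),np.polyfit(x[b],z[b],1))
for n,(a,bb,c,e) in dict(tall=(290,160,320,212),spray=(165,190,190,232),amber=(174,160,198,196),flat=(300,214,338,246)).items():
    q=cv2.absdiff(cv2.imread('pics/s0.png'),cv2.imread('pics/s6.png'))[bb:e,a:c];print(n,q.mean())
a=cv2.resize(cv2.imread('pics/s6.png')[80:250,150:340],(400,358));b=cv2.resize(cv2.imread('pics/t6.png')[130:280,190:350],(382,358));cv2.imwrite('pics/c6.png',np.hstack([a,b]))
E
```

```text
time: 6.53
ee_pos: [0.5259, -0.0023, 0.2367]
orientation: [179.9, -0.1, 159.5]
wrist_force: [0.8, 0.8, 0.8]
opening: -0.0001
rib 147 0.11451961283895774
1822 [0.02896694 0.08602346]
tall 5.456623931623931
spray 5.6873015873015875
amber 5.219521604938271
flat 7.266173245614035
```

View pics/c6.png

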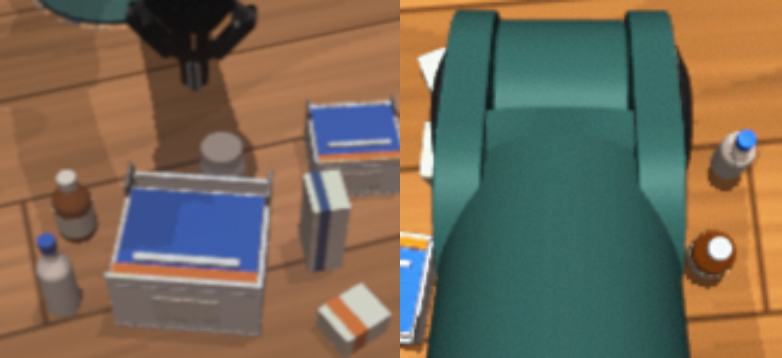

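The flap is tucked: it reads 0.029 rad against the lip, the rib is about 14.6 mm forward, and the bystanders look unmoved. Handing in.

```bash
python3 -c "
from plant import order;print(order.job_done())"
```

```text
the job is handed in; nothing more can be done
None
```

The largest stock box is closed. I folded its flap over from the outside with the closed fingertips and pressed it flat. I then pushed it forward by the rib to the pin's stop and let go, and handed the job in at about 6.6 s.

- **Flap held shut:** after release the scene camera showed the flap at about 0.029 rad, which matches resting up against the lip. The rib was about 14.6 mm forward of where it lay when folded flat. The 15.8 mm measured while still pushing differs by about 1 mm, from the measuring or from slight slip back.
- **Forces:** the highest wrist-force reading at the end of a move was about 21 N, and it was near zero after letting go. I had no force reading within the moves.
- **Bystanders:** the tall pack, flat pack and both bottles looked unmoved in the scene picture. For the jar I had only a glance to go on. The packs inside the box are now hidden by the flap, so I could not check them.
- **Disagreement:** the top camera put the lip about 5 mm nearer than the scene camera did. I went with the scene camera, and the flap dropped just short of the lip as it should.

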